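Dock a gas-purifier cartridge and hold its flush valve open

ROBOT

A 7-joint arm with a two-finger parallel gripper is mounted at the origin on a cart in front of the work surface, level with it; the furniture and walls round the work are solid. World frame = base frame: x ahead of the robot, y to its left, z up, the work surface at z = 0. Lengths are in mm, angles in rad, forces in N, time in s.
With the tool pointing down it reaches from about 425 to 925 mm from the base axis. Payload 6.8 kg.
Tool frame: the origin (TCP) lies midway between the tips of the shut fingers; the grasp point (between the pads) lies 19 mm behind it; z points along the fingers, y is the line along which they close (so a half turn about z gives the same grasp; the last joint's range is limited). The gripper opens to 85 mm and grips with 20 to 120 N. Pads are 22 mm wide; open, the fingers measure 114 mm over their backs; the gripper's body (76 mm by 85 mm) begins 54 mm behind the grasp point. The pads swing forward as they close: fully open they stand 13 mm farther back than shut.
Start: joints at [-1.223, 0.477, 0.022, 1.555, -0.011, 1.109, -0.083], TCP at [297.121, 606.108, 231.308] pointing down, gripper open.
Joint ranges: [-2.96, 2.96], [-0.34, 2.1], [-1.41, 1.46], [0.24, 2.44], [-1.37, 4.51], [0.17, 1.92], [-2.96, 2.96]. Speed limits (rad/s): [2.39, 2.39, 3.14, 3.14, 3.14, 3.14, 3.14].

INTERFACE

Orientations are given as a unit quaternion [w, x, y, z].
In Python, from bench import robot gives the robot as it stands. Calls block until the motion is done:
- robot.movep(position, orientation): joint-space move of the TCP to a pose.
- robot.line_to(position, orientation=None, rate=150, contact_N=None): straight line of the TCP; orientation=None keeps the orientation; rate is the mean speed in mm/s. With contact_N (N) it stops when the force on the tool has changed by that much, and returns True; else False.
- robot.move_joints(angles): joint-space move.
- robot.open_gripper() and robot.grab(strength=None): open the fingers fully, or close them until they stop; strength is the grip in N (None keeps the last).
- robot.hold(seconds).
- robot.ik(position, orientation): joint angles nearest the present ones, or None.
- robot.get_obs(): the state.
- robot.get_image(name): name is "scene" or "top" or "wrist"; returns the picture (480x640x3 uint8, red, green, blue); there is no depth.
- robot.get_calibration(name): a dict with "mtx" (3x3 intrinsics, pixels), "D" ([k1, k2, p1, p2, k3] as OpenCV has them; the pictures are not rectified), "eye" and "orientation" of the camera in the world; the wrist camera has in their place "tool_from_camera" (4x4, takes a point from camera to tool coordinates, whose origin is the TCP and whose axes are the flange's). Camera axes: x right, y down, z forward; pixel columns grow to the right and rows downward; lengths in mm; the calibration is good to about 2 mm. A picture is of the moment at which its call begins: read the wrist's pose just before it. get_calibration takes no time and is no camera call.
A pose or a line that the arm cannot do raises robot.PlanningError and nothing moves.
- robot.close_job(): hands the job in; it is judged then, once.
Trained networks look in the newest picture that a camera, given by its name, has taken for a name from the list of things; names that differ only in an ending like _2 or _b are one class to them, and where a whole thing is asked for, a point or a joint stands for the part that bears it (a point fixed in the world has none). Each returns a list of dicts, best first, with "p" (0 to 1); they miss things now and then, are a little off and sometimes report something else, mostly with a low value. They report only what shows in the picture. A call takes as long as a camera call. They do not tell look-alikes from the thing itself.
- robot.cut_out(name, camera): "pixels" (480x640 bool, what is visible of it).
- robot.landmark_of(name, camera): "position" ([x, y, z] in mm, in world coordinates, good to about 4 mm: a listed point, or the origin of a listed thing).
The state is a dict: "clock": time; "joint_pos": joint angles; "joint_velocities": joint speeds; "joint_efforts": joint torques, N m; "ee_pos": TCP position; "ee_rot": TCP orientation; "force": force on the tool from outside, world axes, zero at the start; "moment": the same for the moment, N m; "grip_width": finger opening in mm; "finger_force": force on a finger pad.
Only numpy, scipy, OpenCV 4.12 (cv2) and the standard library are available. Lean on these libraries where they do the work, as an engineer would, in place of code of your own. Each camera call takes 0.05 s, during which the arm holds its last target. There are 200 camera calls.

TASK

Take the stout gas-purifier cartridge off its parking stand, push it down over the spigot of the flush dock and press on against the sprung valve stem until the cartridge's foot stops hard against the steel seat ring. Keep it pressed against the ring, firmly but without forcing it, for a flush of five seconds, and finish while still holding it there: the spring would throw it up again if it were let go. Leave the slim cartridge parked and the other things on the bench where they are.

Things in the scene. Friction and masses are not known exactly. Their poses are not given: they have to be found in the camera images.
- stout_cartridge: The cartridge to dock, about 0.16 kg: upright, round, 44 mm wide, 112 mm tall (aluminium foot, white body, grey band, black ribbed neck). Origin at the centre of its underside, z up its axis; yaw is of no matter. A bore 22.4 mm wide runs 36 mm up from the underside, closed above. Parked on one of the stand's two pins, underside 12 mm above the bench.
- stout_cartridge_foot (a point): Centre of the stout cartridge's underside, same as its origin.
- stout_cartridge_neck (a point): On the stout cartridge's axis at its flat shoulder, 68 mm above its underside. The neck, 26 mm wide, rises 38 mm from here, with a 10 mm wide stub 6 mm high on top. Grip the neck from above, fingertips just above the shoulder, on which they may bear when pressing down.
- slim_cartridge: The other cartridge, not for this dock: of the same height and build but only 31 mm wide (neck 21 mm). It stays parked.
- stand: Parking stand, fixed: grey slab 66 x 168 x 12 mm, origin at the centre of its underside. Two pins, 12 mm wide and 14 mm high, stand on it at y = -45 and +45 mm of its frame; a cartridge stands loosely over each, either on either pin. Their bodies are about 52 mm apart: to grip one, close the fingers along the stand's x axis, across the row.
- dock: Flush dock, fixed: aluminium base plate 170 x 172 mm, a grey block with the upright spigot, a gauge 64 mm from the spigot on the +y side (to 95 mm above the bench) and a gas canister lying behind, on the +x side (to 66 mm above the bench). Origin on the bench under the spigot's axis, z up, -x its front.
- seat: Steel seat ring round the foot of the spigot, 48 mm wide; its flat top is the hard stop for the cartridge's underside. Origin at the centre of its underside, 6 mm below its top. Over 60 N of push would be forcing it.
- seat_top (a point): Centre of the seat ring's top, on the spigot's axis, 36 mm above the bench. From here the spigot rises 34 mm: 20 mm wide for 26 mm (1.2 mm clearance all round in the bore), then a cone to 11 mm wide at its end. The brass valve stem, 8 mm wide, stands 11 mm out of the end.
- valve (a joint): Travel of the sprung valve stem in m: 0 fully out, grows as it is pressed down. The end of the cartridge's bore meets it with the underside 9 mm above the seat; about 0.0085 when the cartridge is seated. Its spring pushes up with 5 N at first and 12 N when seated; press with about 20 N in all and keep that push, so that the ring takes the rest. The gauge's needle turns with it.
- beaker: Glass beaker, 54 mm wide, 70 mm high, a bystander.
- petri_dish: Lidded petri dish, 54 mm wide, 14 mm high, a bystander.
- vial_8: Sample vial, 24 mm wide, 72 mm high, a bystander.
Not all that is in view belongs to the job. What is shaped like the stand but pink is not meant. What is shaped like the stout_cartridge but pink is not meant.

How it is judged (in metres and radians):
On the way, in this order (a step that is already met when the one before it is completed fails the run):
1. the stout cartridge is held clear above its parking pin (z of stout_cartridge_foot in the frame of stand above 0.035 m and contact force between the fingers and stout_cartridge above 1 N and contact force between stout_cartridge and stand below 0.05 N), for 0.2 s.
2. its bore is on the spigot, the foot within 20 mm of the seat ring (horizontal distance between stout_cartridge_foot and seat_top below 0.003 m and angle between stout_cartridge's own z axis and vertical below 0.08 rad and z of stout_cartridge_foot in the frame of seat_top below 0.02 m and contact force between the fingers and stout_cartridge above 1 N), for 0.1 s.
3. it is kept pressed home on the seat ring against the spring for the flush (z of stout_cartridge_foot in the frame of seat_top below 0.0015 m and horizontal distance between stout_cartridge_foot and seat_top below 0.0025 m and angle between stout_cartridge's own z axis and vertical below 0.05 rad and value of joint valve above 0.0075 m and contact force between stout_cartridge and seat above 1.5 N and contact force between the fingers and stout_cartridge above 3 N and linear speed of stout_cartridge below 0.01 m/s), for 4 s.
At the end, for the whole second after the job is handed in: Stout cartridge on the spigot (2.5 mm, 0.05 rad), under 1.5 mm above the seat ring and pressing it with over 1.5 N, valve stem in over 7.5 mm, fingers bearing on the cartridge with over 3 N, at rest, through the last second; slim cartridge still parked upright (all of step 3 and z of slim_cartridge in the frame of stand below 0.016 m and angle between slim_cartridge's own z axis and vertical below 0.15 rad); the arm keeps its last pose, push and grip.
It fails at once if the dock is forced: more than 70 N between the cartridge and the dock (contact force between stout_cartridge and dock above 70 N).
It fails at once if the slim cartridge is moved by more than 15 mm (distance of slim_cartridge from where it was at the start of the episode above 0.015 m).
It fails at once if a bystander is moved by more than 30 mm (distance of any of beaker, petri_dish, vial_8 from where it was at the start of the episode above 0.03 m).
It also fails if it takes over 51 s, if anything falls off the work surface, if the arm or the gripper's body presses on something with over 40 N, if the wrist force passes 120 N, or if a joint passes its speed limit or range.

## Working session

There is one attempt and no reset: what is moved stays moved. The work goes in short steps, each a Python script; the robot and the scene stay as the last script left them, time stands still between calls to the robot, and variables do not carry over. Pictures are saved under pics/ and viewed, at most 10 in all, crops included, and the job is handed in when it is done.

```bash
mkdir -p pics; python3 - <<'E'
from bench import robot
import cv2
ims=[]
for c in ("scene","top"):
    im=robot.get_image(c); cv2.imwrite(f"pics/{c}0.png",im[:,:,::-1])
    for n in ("stout_cartridge","slim_cartridge","stand","dock","seat_top","stout_cartridge_neck","beaker","petri_dish","vial_8"):
        print(c,n,[(d["position"].round(0).tolist() if hasattr(d["position"],"round") else d["position"],round(d["p"],2)) for d in robot.landmark_of(n,c)])
o=robot.get_obs();print(o["clock"],o["ee_rot"],o["force"],o["grip_width"])
c=robot.get_calibration("wrist");print(c)
E
```

```text
scene stout_cartridge [([488.3, 232.3, 9.5], 0.87), ([492.5, -171.6, 38.0], 0.67), ([599.3, 226.3, -2.3], 0.63)]
scene slim_cartridge []
scene stand [([499.3, 183.3, -4.0], 0.96), ([484.6, 405.7, -2.7], 0.59)]
scene dock [([493.9, -170.9, -1.5], 0.83), ([452.1, 33.3, -3.5], 0.68)]
scene seat_top [([491.0, -175.0, 36.1], 0.78)]
scene stout_cartridge_neck [([490.6, 232.3, 79.4], 0.91), ([594.5, 232.0, 67.8], 0.59)]
scene beaker [([745.9, 121.1, -0.4], 0.79)]
scene petri_dish [([455.1, 31.0, -3.9], 0.6)]
scene vial_8 [([671.7, 399.3, -4.1], 0.52)]
top stout_cartridge [([490.9, 228.8, 14.1], 0.81), ([597.8, 228.3, 2.3], 0.61)]
top slim_cartridge [([498.5, 141.1, 10.2], 0.58)]
top stand [([483.6, 402.8, -0.9], 0.67), ([496.1, 186.1, -2.1], 0.61)]
top dock [([490.4, -171.6, 1.2], 0.74)]
top seat_top [([488.6, -174.1, 37.4], 0.69)]
top stout_cartridge_neck [([595.6, 229.8, 66.9], 0.9), ([493.0, 230.9, 79.7], 0.72)]
top beaker [([744.1, 124.5, 2.3], 0.76)]
top petri_dish [([455.1, 31.4, -1.0], 0.94)]
top vial_8 [([677.1, 400.7, -0.7], 0.44)]
1.0 [ 1.47572908e-07  2.25953500e-01  9.74138089e-01 -7.22082176e-06] [-0.45689701  0.04194949 -0.32056987] 85.03665241159538
{'mtx': array([[429.37081281,   0.        , 319.82876731],
       [  0.        , 429.37081281, 245.36551983],
       [  0.        ,   0.        ,   1.        ]]), 'D': array([0.00669698, 0.        , 0.        , 0.        , 0.        ]), 'tool_from_camera': array([[-5.76592576e-04, -9.45996459e-01, -3.24176444e-01,
         8.36689246e+01],
       [ 9.99999834e-01, -5.52374950e-04, -1.66723200e-04,
         1.63315665e-01],
       [-2.13473902e-05, -3.24176486e-01,  9.45996620e-01,
        -1.42283815e+02],
       [ 0.00000000e+00,  0.00000000e+00,  0.00000000e+00,
         1.00000000e+00]])}
```

View pics/scene0.png

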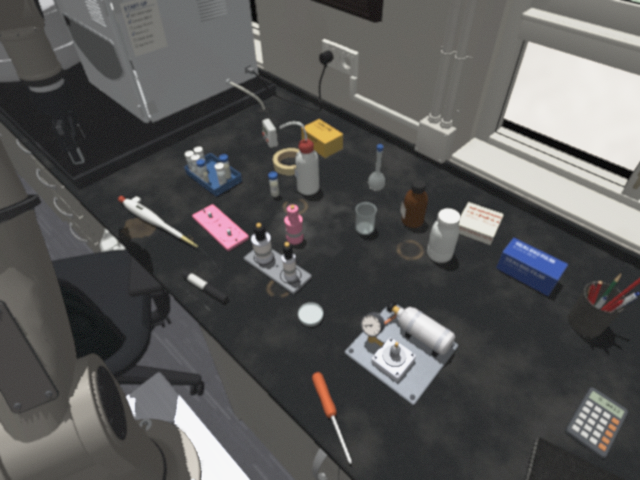

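View pics/top0.png

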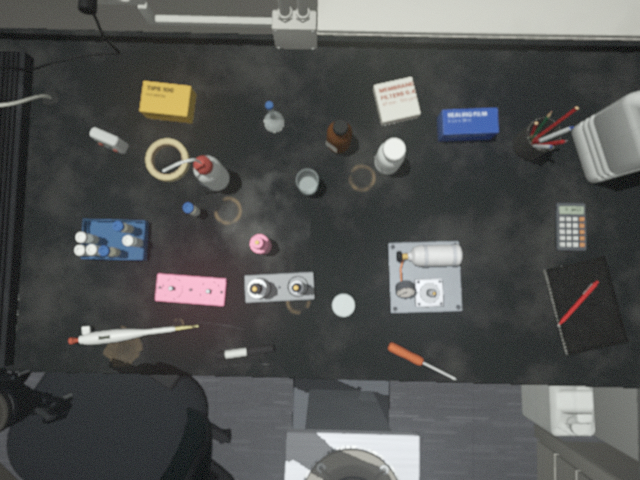

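Candidates for the stout cartridge in the top view are white (258,288), white (297,288) and pink (260,244). The left white one, at y≈230, is wider. The pink one is the decoy, and the pink plate at (190,290) is the decoy stand. Next I move above the white one and confirm with the wrist camera.

```bash
python3 - <<'E'
from bench import robot
import cv2, numpy as np
R=np.sqrt(.5)
for q in ([0,R,R,0],[0,-R,R,0]):
    for p in ([491,231,230],[491,231,82],[490,-174,250],[490,-174,104]):
        j=robot.ik(p,q); print(q[1],p,None if j is None else np.round(j,2))
robot.movep([491,231,240],[0,R,R,0])
robot.hold(0.3)
o=robot.get_obs(); print(o["clock"],o["ee_pos"],o["ee_rot"])
im=robot.get_image("wrist"); cv2.imwrite("pics/w1.png",im[:,:,::-1])
for n in ("stout_cartridge","stout_cartridge_neck","slim_cartridge","stand"):
    print(n,[(np.round(d["position"],1),round(d["p"],2)) for d in robot.landmark_of(n,"wrist")])
E
```

```text
0.7071067811865476 [491, 231, 230] [-0.88  0.27  0.39  1.9  -0.12  1.   -0.43]
0.7071067811865476 [491, 231, 82] [-0.82  0.48  0.34  2.01 -0.24  0.69 -0.33]
0.7071067811865476 [490, -174, 250] [-0.53  0.27  0.92  1.94 -0.25  1.04  0.49]
0.7071067811865476 [490, -174, 104] [-0.48  0.57  0.94  2.08 -0.65  0.81  0.85]
-0.7071067811865476 [491, 231, 230] [-0.39  0.27 -0.2   1.86  0.06  1.01  2.53]
-0.7071067811865476 [491, 231, 82] [-0.33  0.47 -0.28  1.98  0.2   0.72  2.41]
-0.7071067811865476 [490, -174, 250] [-0.75  0.46  1.3   1.95 -0.5   1.11 -2.39]
-0.7071067811865476 [490, -174, 104] [-0.64  0.82  1.27  2.09 -0.96  1.02 -1.99]
2.8583 [490.82538768 231.64196815 239.89133812] [ 7.17292433e-07  7.06660512e-01  7.07552764e-01 -8.05988295e-05]
stout_cartridge [(array([493.7, 224.1,  14.7]), 0.71), (array([595.3, 232.1,   1.9]), 0.65)]
stout_cartridge_neck [(array([595. , 231.2,  66.2]), 0.87), (array([495.1, 233.6,  83.2]), 0.68)]
slim_cartridge [(array([495.1, 138.4,  11.9]), 0.9)]
stand [(array([490.6, 185.5,  -2.5]), 0.58)]
```

View pics/w1.png

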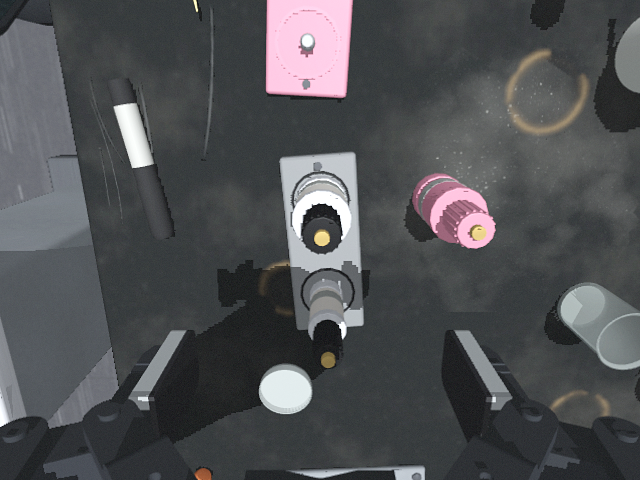

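The wide white cartridge has its gold stub at (321,238), beside the slim one (328,360) on the grey stand; the pink look-alike is at (478,232). Next: stub positions by colour, and the enlarged crop.

```bash
cat > h.py <<'E'
from bench import robot
import cv2, numpy as np
from scipy.spatial.transform import Rotation as Ro
def rot(q): return Ro.from_quat([q[1],q[2],q[3],q[0]]).as_matrix()
def ray(uv,o,cam="wrist"):
    c=robot.get_calibration(cam); T=c["tool_from_camera"]; R=rot(o["ee_rot"])
    p=cv2.undistortPoints(np.array([[uv]],float),c["mtx"],c["D"])[0,0]
    return np.array(o["ee_pos"])+R@T[:3,3], R@T[:3,:3]@np.array([p[0],p[1],1])
def at_z(uv,z,o):
    e,d=ray(uv,o); return e+d*(z-e[2])/d[2]
def blobs(im,lo,hi,roi,amin=30):
    x0,y0,x1,y1=roi
    m=cv2.inRange(cv2.cvtColor(im[y0:y1,x0:x1],cv2.COLOR_RGB2HSV),lo,hi)
    n,l,s,c=cv2.connectedComponentsWithStats(m)
    return [(c[i]+[x0,y0],s[i]) for i in range(1,n) if s[i,4]>=amin]
E
python3 - <<'E'
from h import *
o=robot.get_obs(); im=robot.get_image("wrist")
for c,s in blobs(im,(15,90,60),(35,255,255),(270,200,370,400)): print(c,s,at_z(c,124,o))
cv2.imwrite("pics/w1c.png",cv2.resize(im[140:400,230:520,::-1],None,fx=2,fy=2,interpolation=cv2.INTER_CUBIC))
E
```

```text
[321.36073059 236.42922374] [ 44  28  16  17 219] [491.91958673 232.241534   124.        ]
[327.68686869 358.76262626] [ 51 151  15  17 198] [496.39191917 142.51388738 124.        ]
```

View pics/w1c.png

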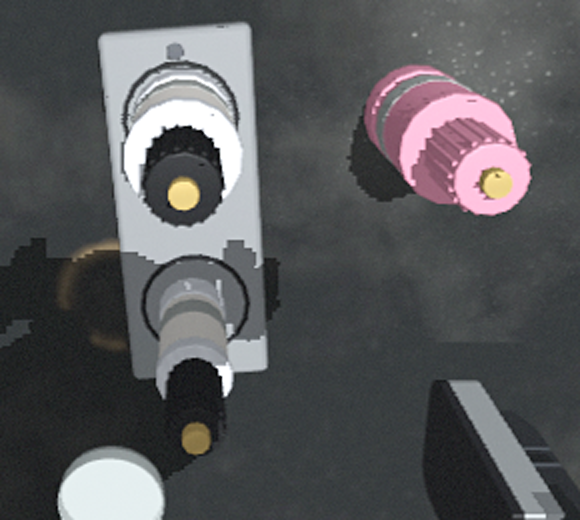

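The crop confirms it: the wide white-bodied cartridge sits on the grey stand, the slim one in front of it, the pink one off to the side. I grasp and lift.

```bash
python3 - <<'E'
from h import *
a=np.radians(45+1.43); q=[0,np.cos(a),np.sin(a),0]
x,y=491.9,231.9
robot.line_to([x,y,150],q,rate=150)
robot.line_to([x,y,81.5],rate=80)
print(robot.get_obs()["ee_pos"])
robot.grab(60); o=robot.get_obs(); print(o["clock"],o["ee_pos"],o["grip_width"],o["finger_force"],o["force"])
robot.line_to([x,y,150],rate=70); robot.hold(0.4)
o=robot.get_obs(); print(o["clock"],o["ee_pos"],o["grip_width"],o["finger_force"],o["force"])
im=robot.get_image("wrist"); cv2.imwrite("pics/w2.png",im[:,:,::-1])
R=rot(o["ee_rot"])
for c,s in blobs(im,(15,90,60),(35,255,255),(200,150,440,479)):
    p=at_z(c,o["ee_pos"][2]+42.5-0,o); print(c,s,"tool frame",R.T@(p-o["ee_pos"]))
E
```

```text
[492.31891175 232.03615831  81.91455816]
5.5 [492.13316423 232.06083219  81.85056233] 24.859653398590783 58.96681308746338 [-0.48288506  0.54189214  4.07980968]
7.025 [491.85303934 231.82113064 149.84557908] 25.00849738014064 58.85892033576965 [ 0.32851708 -0.0150902  -2.1678807 ]
[319.75324675 404.50822511] [ 103  235   35   40 1155] tool frame [  2.28679598  -0.06123978 -42.50042209]
[320.06666667 461.99487179] [110 301  21  23 390] tool frame [-1.83023019e+01  1.86346645e-02 -4.24965342e+01]
```

View pics/w2.png

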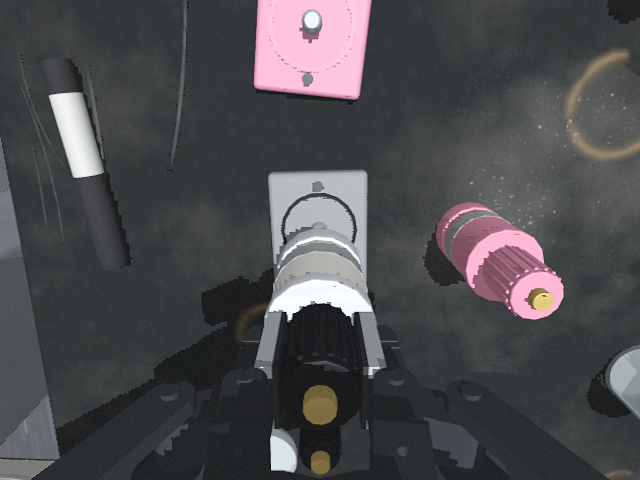

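The cartridge is held: 25 mm opening, and the stub is centred in the tool frame (x offset about 0 once its visible side is allowed for). I carry it to the dock and look there.

```bash
python3 - <<'E'
from h import *
a=np.radians(45+1.43); q=[0,np.cos(a),np.sin(a),0]
robot.line_to([491.9,231.9,225],rate=150)
robot.line_to([490,-235,225],rate=220); robot.hold(0.4)
o=robot.get_obs(); print(o["clock"],o["ee_pos"],o["grip_width"],o["force"],o["joint_pos"])
im=robot.get_image("wrist"); cv2.imwrite("pics/w3.png",im[:,:,::-1])
for n in ("seat_top","seat","dock"):
    print(n,[(np.round(d["position"],1),round(d["p"],2)) for d in robot.landmark_of(n,"wrist")])
d=robot.cut_out("seat","wrist")
for k in d: 
    m=k["pixels"]; ys,xs=np.where(m); print(k["p"],xs.min(),xs.max(),ys.min(),ys.max())
x0,y0=250,60; cv2.imwrite("pics/w3c.png",cv2.resize(im[y0:y0+180,x0-40:x0+180,::-1],None,fx=3,fy=3,interpolation=cv2.INTER_CUBIC))
E
```

```text
10.4 [ 490.07237421 -234.87980801  225.02810132] 24.428449079716238 [ 0.22267287 -0.65619667 -1.49757153] [-0.17439589  0.30167855  0.62337582  1.9104853  -0.20855887  0.99362319
  0.59235225]
seat_top [(array([ 491.4, -175.3,   35.5]), 0.8)]
seat [(array([ 490.4, -173.7,   29.6]), 0.96)]
dock [(array([ 488.5, -171.6,   -0.8]), 0.73)]
```

View pics/w3.png

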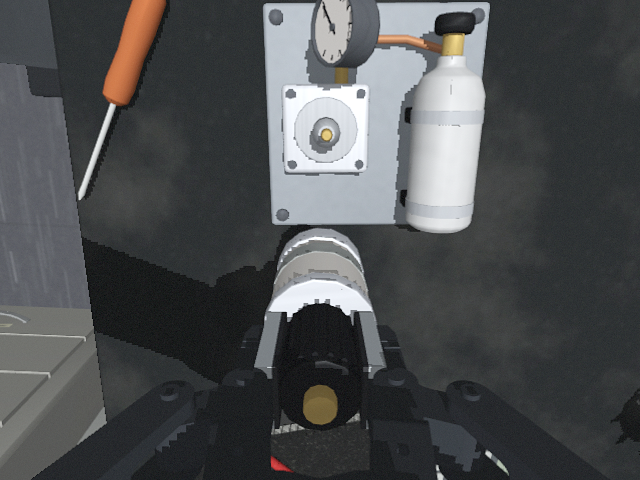

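View pics/w3c.png

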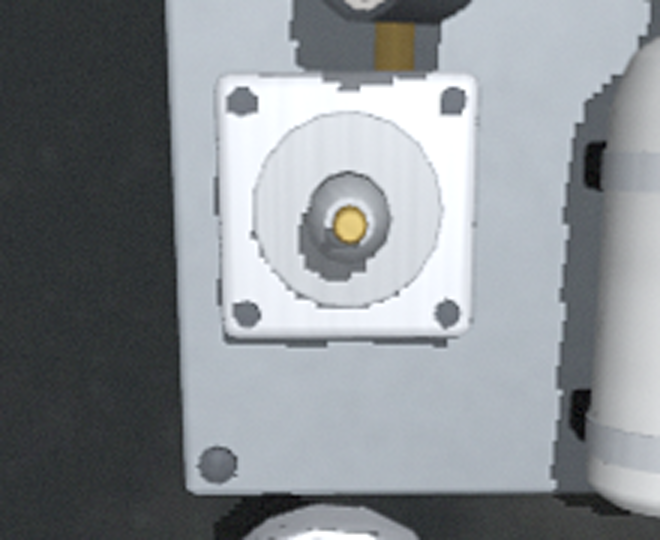

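The spigot shows at (326,134), with the ring centred at (326,130); the cartridge hangs straight in the grip. I compute the axis from the ring at z=36 and the stem tip at z=81.

```bash
python3 - <<'E'
from h import *
o=robot.get_obs(); im=cv2.imread("pics/w3.png")[:,:,::-1].copy()
print("ring",at_z((210+348/3,60+209.5/3),36,o)); 
for c,s in blobs(im,(15,90,60),(35,255,255),(300,110,350,160),10): print("stem",c,s,at_z(c,81,o))
E
```

```text
ring [ 491.53856042 -173.42442789   36.        ]
stem [326.16981132 134.56603774] [ 21  19  11  12 106] [ 491.03377918 -173.37554288   81.        ]
```

```bash
python3 - <<'E'
from h import *
x,y=491.2,-173.5
robot.line_to([x,y,225],rate=120)
robot.line_to([x,y,156],rate=80); robot.hold(0.3)
def s(t):
    o=robot.get_obs(); print(t,round(o["clock"],2),np.round(o["ee_pos"],2),np.round(o["force"],1),np.round(o["moment"],2),round(o["grip_width"],2))
s("above")
for z in (148,140,130,117):
    h=robot.line_to([x,y,z],rate=25,contact_N=6); s((z,h))
    if h: break
E
```

```text
above 12.62 [ 491.4  -173.49  156.29] [-0.  -0.1 -2.3] [ 0.01 -0.01 -0.03] 24.48
(148, False) 13.09 [ 491.06 -173.48  147.77] [ 1.   1.2 -2. ] [ 0.01  0.03 -0.02] 24.66
(140, False) 13.56 [ 491.09 -173.52  139.83] [-0.3  0.1 -2.3] [0.04 0.03 0.04] 24.57
(130, False) 14.11 [ 491.17 -173.54  129.9 ] [ 0.4 -0.3 -1. ] [ 0.04 -0.03  0.01] 24.96
(117, False) 14.78 [ 491.19 -173.57  116.96] [-0.3  0.7 -0.8] [-0.03 -0.    0.04] 24.72
```

The cartridge is on the spigot with almost no side force. Now I press home in small steps.

```bash
python3 - <<'E'
from h import *
x,y=491.2,-173.5
z=109; robot.line_to([x,y,z],rate=20,contact_N=25); robot.hold(0.2)
step=0.5
while z>98:
    f=np.mean([ (robot.hold(0.05),robot.get_obs()["force"][2])[1] for _ in range(3)])
    o=robot.get_obs(); print(z,round(o["ee_pos"][2],2),round(f,1),np.round(o["force"][:2],1),round(o["clock"],2))
    if f>18: break
    step=0.25 if f>11 else 0.5
    z-=step; robot.line_to([x,y,z],rate=10)
robot.hold(0.3); o=robot.get_obs(); print(o["ee_pos"],o["force"],o["grip_width"],o["finger_force"],o["clock"])
E
```

```text
109 109.55 6.8 [-1.8  0.3] 15.68
108.5 109.1 7.0 [-1.7  0.3] 16.07
108.0 108.63 7.8 [-1.7 -0.1] 16.48
107.5 108.14 8.2 [-2.1  0.7] 16.88
107.0 107.67 7.9 [-2.5  0.3] 17.27
106.5 107.21 8.8 [-0.8  1.1] 17.68
106.0 106.75 8.9 [-1.9  0.8] 18.07
105.5 106.26 9.6 [-3.   0.7] 18.48
105.0 105.84 10.7 [-2.3  0. ] 18.88
104.5 105.82 16.2 [-4.   1.6] 19.27
104.25 105.78 18.8 [-5.1  1.6] 19.68
[ 491.82388627 -173.75623395  105.80165761] [-4.42125905  1.79948467 19.38709884] 24.805123628145413 61.201624274253845 19.975
```

It stops hard at 105.8, as the geometry predicts (105.9), with about 21 N total. I hold for the flush and check for drift.

```bash
python3 - <<'E'
from h import *
for i in range(6):
    robot.hold(1.0); o=robot.get_obs(); print(round(o["clock"],2),np.round(o["ee_pos"],2),np.round(o["force"],1),round(o["finger_force"],1))
im=robot.get_image("wrist"); cv2.imwrite("pics/w4.png",im[:,:,::-1])
E
```

```text
20.98 [ 491.84 -173.77  105.81] [-3.7  2.3 18.6] 61.2
21.98 [ 491.83 -173.78  105.79] [-4.6  2.3 19.2] 61.2
22.98 [ 491.83 -173.77  105.8 ] [-5.5  1.4 18.3] 61.2
23.98 [ 491.8  -173.76  105.78] [-4.9  2.5 18.2] 61.2
24.98 [ 491.84 -173.75  105.8 ] [-5.4  1.5 19.2] 61.2
25.98 [ 491.83 -173.79  105.8 ] [-4.7  2.4 18.6] 61.2
```

View pics/w4.png

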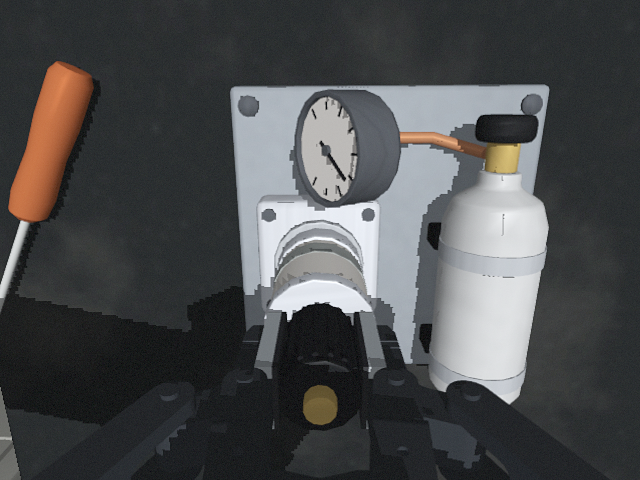

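The gauge needle (335,165) has swung round from its rest position, and the foot (318,240) sits on the ring with no slip in the grip. I hand in.

```bash
python3 -c "
from bench import robot
print(robot.close_job())"
```

```text
the job is handed in; nothing more can be done
None
```

The stout cartridge is seated on the flush dock's ring and was held pressed with about 20 N for over 6 s; I handed the job in at about 26 s of the 51 s limit, still gripping and pressing, but the result wasn't reported back.

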